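# Gauge the throat of a sleeper jig with feeler leaves

## Robot

A 6-joint arm with a two-finger parallel gripper is mounted at the origin on a cart in front of the work surface, level with it; the furniture and walls round the work are solid. World frame = base frame: x ahead of the robot, y to its left, z up, the work surface at z = 0. Lengths are in m, angles in rad, forces in N, time in s.
With the tool pointing down it reaches from about 0.425 to 0.95 m from the base axis. Payload 3.5 kg.
Tool frame: the origin (TCP) lies midway between the tips of the shut fingers; the grasp point (between the pads) lies 19 mm behind it; z points along the fingers, y is the line along which they close (so a half turn about z gives the same grasp; the last joint's range is limited). The gripper opens to 85 mm and grips with 20 to 120 N. Pads are 22 mm wide; open, the fingers measure 114 mm over their backs; the gripper's body (76 mm by 85 mm) begins 54 mm behind the grasp point. The pads swing forward as they close: fully open they stand 13 mm farther back than shut.
Start: joints at [1, 0.286, 1.577, -0, 1.279, -0.15], TCP at [0.276, 0.616, 0.231] pointing down, gripper open.
Joint ranges: [-2.77, 2.77], [-0.9, 2.22], [0.21, 2.48], [-1.53, 4.67], [0.24, 2.81], [-2.84, 2.84]. Speed limits (rad/s): [2.79, 2.79, 3.14, 3.14, 3.14, 3.14].

## Interface

Orientations are given as a unit quaternion [x, y, z, w].
In Python, from plant import get_state, read_camera, ctrl gives the robot as it stands.
- The arm moves only by the shell command python3 -m crank 'ROWS' [FORCE]. ROWS is JSON, a list of rows, each a list of 3 entries, a list of its own where there are three numbers: the shift along the tool's x, y, z in mm, then the turn about the tool's z in degrees, then the closure in counts, from 0 (fully open) to 255 (shut). In form: [[[tx, ty, tz], yaw, claw], ...]. A call has 1 to 10 rows; each row is the pose to reach, as a shift and turn from the pose commanded when the call began, along the tool's axes at that moment; what a row does not reach only later rows make up. A row lasts 1/10 s, in which the tool goes at most 50 mm and 8.59 degrees, less where a joint would pass 70% of its speed; a pose out of reach is approached as far as the arm can. A call with a gripper value outside its range is refused whole. The fingers move at their own pace and stop on an object; FORCE is the grip in N (left out, the last holds). Time passes only in rows, so rows that repeat a pose let the fingers close. It gives the time, the measured TCP pose, the force, the opening and the grip force at its end, in the units of the state.
- get_state(): the state, without advancing time (a new reading comes with each control period).
- read_camera(name): name is "side" or "top" or "wrist"; returns a dict with "frame" (480x640x3 uint8, blue, green, red), "range_z" (480x640 float32, m along the optical axis (not along the pixel's ray), 0 where there is no reading), "vfov" (degrees; the focal length in pixels is half the picture's height over the tangent of half this angle, whatever the lens; pixels are square), "cx", "cy" (the principal point, pixels), "k1" (the pictures are not rectified: a ray, as slopes to the right and down, at radius r is drawn at 1 + k1 r^2 times it, then the intrinsics apply), "origin" and "orientation" of the camera in the world. Camera axes: x right, y down, z forward; pixel columns grow to the right and rows downward; lengths in m; the calibration is good to about 2 mm. A picture is of the moment at which its call begins.
- ctrl.sign_off(): hands the job in; it is judged then, once.
The state is a dict: "time": time; "qpos": joint angles; "dq": joint speeds; "joint_efforts": joint torques, N m; "eef_pos": TCP position; "tcp_rot": TCP orientation; "contact_force": force on the tool from outside, world axes, zero at the start; "wrist_torque": the same for the moment, N m; "opening": opening from 0.0 (shut) to 1.0 (fully open); "finger_force": force on a finger pad.
Only numpy, scipy, OpenCV 4.12 (cv2) and the standard library are available. Lean on these libraries where they do the work, as an engineer would, in place of code of your own. Each camera call takes 0.05 s, during which the arm holds its last target. There are 200 camera calls.

## Task

Find out how wide the throat of the sleeper jig is: try the gauge leaves from the rack in it, one at a time from the thinnest up, pushing each straight down between the fence and the sprung jaw, until one drags. Put each leaf that goes in loosely back in the rack, in any slot, and leave the first one that drags standing upright in the throat, pushed fully home and let go. Work gently: do not force a leaf or shove the jaw back to its stop, and leave the other things where they are.

Things in the scene. Friction and masses are not known exactly. Their poses are not given: they have to be found in the camera images.
- jig: Sleeper jig, fixed: dark plate 120 x 130 x 8 mm with an aluminium fence block (44 mm along x, 26 deep) facing a sprung steel jaw (40 mm along x), both 45 mm above the plate. Origin: underside of the plate below the fence's face. The face is the plane y = 0, fence at y > 0, jaw at y < 0. The throat between them, along x, is 4.8 to 9.2 mm wide at rest (unknown), open below and at both ends.
- throat (a point): Top of the fence's face at mid-length of the throat, level with the tops of fence and jaw, 53 mm above the jig's origin; axes as the jig's. Over the top 7 mm fence and jaw are cut back by 3 mm as a lead-in; true faces begin below that. A leaf home against the fence has its blade's middle plane half its thickness from here toward the jaw (-y) and its shoulders on both tops.
- jaw (a joint): How far the sprung jaw is pushed back from rest, away from the fence, in m: 0 at rest, 0.003 at its stop. About 3 N to start it, plus 3 N per mm. A leaf that drags pushes it back about 1 mm and resists sliding with several N; a loose one has about 1 mm of play or more; the next thicker than the dragging one would push it to the stop.
- rack: Wooden rack, fixed: base 74 x 216 x 8 mm, block 50 (x) x 200 (y) x 40 mm with three upright slots in a row at y = -70, 0, +70 mm, each 32 (x) by 12 (y) mm. Origin: centre of the underside. Its top is 48 mm above the origin; a leaf hangs in a slot by its shoulders on the top, blade tip 18 mm above the origin.
- thin_handle (a point): Centre of the handle of the thin gauge leaf: aluminium handle block 34 (x) by 20 (y) by 40 mm high, below it a square-ended steel blade 6 mm thick (y), 24 wide (x), 30 long. z points up. The handle's underside, the shoulder, is 20 mm below this point, the blade's tip 50 mm below. About 80 g. It may stand in any of the three slots.
- thin_tip (a point): Centre of the lower end of the thin leaf's blade; axes as the handle's.
- middle_handle (a point): Centre of the handle of the middle gauge leaf: aluminium handle block 34 (x) by 24 (y) by 40 mm high, below it a square-ended steel blade 8 mm thick (y), 24 wide (x), 30 long. z points up. The handle's underside, the shoulder, is 20 mm below this point, the blade's tip 50 mm below. About 80 g. It may stand in any of the three slots.
- middle_tip (a point): Centre of the lower end of the middle leaf's blade; axes as the handle's.
- thick_handle (a point): Centre of the handle of the thick gauge leaf: aluminium handle block 34 (x) by 28 (y) by 40 mm high, below it a square-ended steel blade 10 mm thick (y), 24 wide (x), 30 long. z points up. The handle's underside, the shoulder, is 20 mm below this point, the blade's tip 50 mm below. About 80 g. It may stand in any of the three slots.
- thick_tip (a point): Centre of the lower end of the thick leaf's blade; axes as the handle's.
- clip_meter_mid (a point): Bystander, loose, not to be disturbed: silver clip-on meter 57 x 62 x 41 mm; point near its middle.
- solder_reel_mid (a point): Bystander, loose, not to be disturbed: blue solder reel 61 x 63 x 50 mm; point near its middle.
- loose_sleeper_2_mid (a point): Bystander, loose, not to be disturbed: brown sleeper 8 x 46 x 8 mm, lying on the jig's plate, on its +x side; point near its middle.

How it is judged:
By the outcome, as a careful person would: the job done as asked, in the order asked, and still so for the second after the job is handed in, with the robot touching nothing.
It also fails if it takes over 72 s, if anything falls off the work surface, if the arm or the gripper's body presses on something with over 40 N, if the wrist force passes 120 N, or if a joint passes its speed limit or range.

## Working session

There is one attempt and no reset: what is moved stays moved. The work goes in short steps, Python scripts to look and compute and a shell command to move; the robot and the scene stay as the last step left them, time stands still between calls to the robot, and variables do not carry over. Pictures are saved under pics/ and viewed, at most 10 in all, crops included, and the job is handed in when it is done.

```bash
ls; mkdir -p pics; cat > h.py <<'E'
import numpy as np, cv2
from plant import get_state, read_camera, ctrl
from scipy.spatial.transform import Rotation as R
def cloud(c):
    h,w=c['range_z'].shape
    f=h/2/np.tan(np.radians(c['vfov'])/2)
    K=np.array([[f,0,c['cx']],[0,f,c['cy']],[0,0,1.]])
    u,v=np.meshgrid(np.arange(w),np.arange(h))
    p=cv2.undistortPoints(np.stack([u,v],-1).reshape(-1,1,2).astype(np.float64),K,np.array([c['k1'],0,0,0.])).reshape(h,w,2)
    z=c['range_z'].astype(float)
    P=np.dstack([p[...,0]*z,p[...,1]*z,z])
    W=P@R.from_quat(c['orientation']).as_matrix().T+np.array(c['origin'])
    W[z<=0]=np.nan
    return W
E
python3 - <<'E'
from h import *
s=get_state(); print(s)
for n in ['top','side','wrist']:
    c=read_camera(n); cv2.imwrite(f'pics/{n}0.png',c['frame']); print(n,c['vfov'],c['cx'],c['cy'],c['k1'],c['origin'],c['orientation'])
    np.save(f'pics/{n}0.npy',cloud(c))
E
```

```text
pics
{'time': 0.0, 'qpos': array([ 9.99997421e-01,  2.87144928e-01,  1.57817077e+00, -2.18514273e-06,
        1.27861396e+00, -1.49967614e-01]), 'dq': array([-0.00241017,  0.00029906, -0.00117367, -0.00099688,  0.00158788,
        0.00054349]), 'joint_efforts': array([-8.84798283e-06, -4.05963814e+01, -2.92636800e+01, -1.29657524e-04,
        5.79869054e-03, -1.68544295e-05]), 'eef_pos': array([0.27534477, 0.61556723, 0.22996439]), 'tcp_rot': array([ 2.08865945e-01,  9.77943583e-01, -1.09380769e-03, -4.11073314e-04]), 'contact_force': array([-0.12373918, -0.26306233, -0.7251309 ]), 'wrist_torque': array([0.00312493, 0.05048546, 0.00220533]), 'finger_force': 0.0, 'opening': 0.9999407937529199}
top 48.30061929313973 311.7653689813802 242.73201164198434 -0.11880865026156819 [0.58479805 0.03753235 1.06463053] [-0.6985632   0.71533835 -0.00377002  0.01692006]
side 47.73541426792369 321.6386795540524 238.31340275915358 0.015921741571181425 [ 0.17438718 -0.75271879  0.47992535] [ 0.81481024 -0.19951653  0.1394255  -0.52615393]
wrist 64.11871770196625 310.499280568063 238.32152380478348 -0.08183521580618443 [0.20795146 0.64680277 0.37265941] [0.83040135 0.53742676 0.07890345 0.12401744]
```

View pics/top0.png

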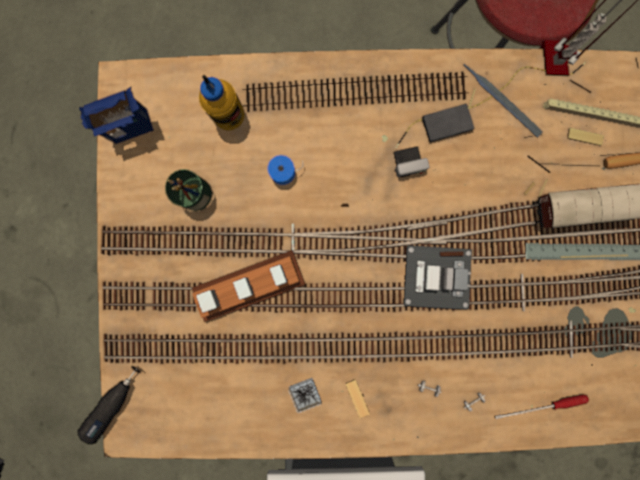

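View pics/side0.png

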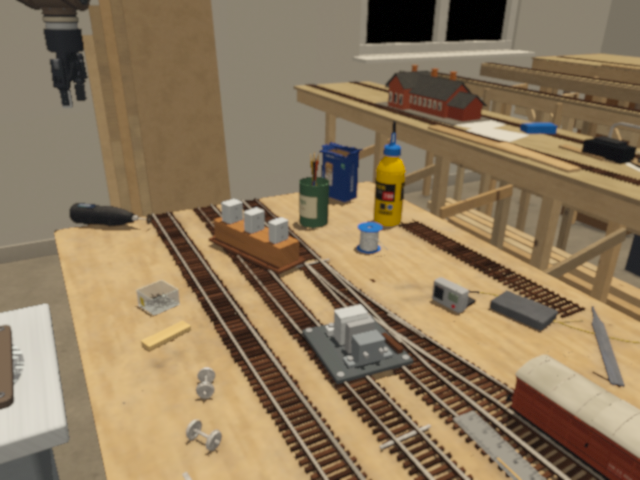

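```bash
python3 - <<'E'
from h import *
W=np.load('pics/top0.npy')
im=cv2.imread('pics/top0.png')
a=cv2.resize(im[235:325,180:310],None,fx=6,fy=6,interpolation=cv2.INTER_CUBIC)[:540,:400*2]
b=cv2.resize(im[238:318,398:478],None,fx=7,fy=7,interpolation=cv2.INTER_CUBIC)
cv2.imwrite('pics/jig0.png',b)
def rect(mask,lab,minA=20):
    n,l,st,c=cv2.connectedComponentsWithStats(mask.astype(np.uint8))
    for i in range(1,n):
        if st[i,4]<minA: continue
        P=W[l==i]; P=P[~np.isnan(P[:,0])]
        r=cv2.minAreaRect((P[:,:2]*1000).astype(np.float32))
        print(lab,c[i].round(1),st[i,4],'rect mm',np.round(r[0],1),np.round(r[1],1),round(r[2],1),'mean',P.mean(0).round(4),'zmed',np.median(P[:,2]).round(4))
z=W[...,2]
roi=np.zeros(z.shape,bool); roi[240:325,185:310]=1
rect(roi&(z>.078),'handles')
rect(roi&(z>.04)&(z<.07),'racktop')
roi[:]=0; roi[240:315,400:475]=1
rect(roi&(z>.045),'jigtop'); rect(roi&(z>.0055)&(z<.02),'plate')
rect(roi&(z>.02)&(z<.045),'mid',8)
print(np.round(z[278,404:476]*1000).astype(int)); 
for r in (140,): pass
print(np.round(W[278,404:476:4,1]*1000,1))
roi[:]=0; roi[140:190,260:305]=1; rect(roi&(z>.02),'reel')
roi[:]=0; roi[140:190,385:435]=1; rect(roi&(z>.015),'meter')
print('table z',np.median(z[380:420,200:280]))
E
```

```text
handles [277.5 274.6] 211 rect mm [557.  119.3] [33.7 20.2] 19.2 mean [0.5569 0.119  0.0907] zmed 0.0908
handles [242.4 287.8] 246 rect mm [534.  184.5] [33.9 23.5] 20.3 mean [0.5342 0.184  0.0901] zmed 0.0905
handles [206.7 300.8] 311 rect mm [511.4 251.4] [34.2 29.2] 19.2 mean [0.5117 0.2504 0.0902] zmed 0.0906
racktop [247.9 285.5] 1962 rect mm [533.9 186.1] [ 50.5 200.9] 19.7 mean [0.5363 0.1793 0.0513] zmed 0.051
jigtop [432.7 277.3] 313 rect mm [ 543.6 -172.1] [25.2 44.4] 84.5 mean [ 0.5437 -0.1707  0.0551] zmed 0.0553
jigtop [447.9 278.2] 191 rect mm [ 540.9 -200.5] [15.5 40. ] 85.8 mean [ 0.5414 -0.1999  0.0543] zmed 0.055
jigtop [461.1 278.9] 241 rect mm [ 538.8 -227. ] [26.9 39.3] 85.6 mean [ 0.539  -0.2269  0.0474] zmed 0.0473
plate [435.2 276.8] 2717 rect mm [ 542.1 -190. ] [130.2 121.2] 85.1 mean [ 0.5429 -0.1849  0.0115] zmed 0.0111
mid [456.1 252.5] 10 rect mm [ 588.7 -224.3] [6.1 7.8] 88.7 mean [ 0.5897 -0.2253  0.0213] zmed 0.0213
mid [420.9 276.3] 250 rect mm [ 545.5 -153.2] [15.2 59.3] 84.5 mean [ 0.5452 -0.154   0.0254] zmed 0.0237
mid [459.3 264.2] 12 rect mm [ 5
[... 1732 characters left out ...]
        49                   48
                   46                   48                   49
                   48                   11                    9
                   -3                   -7                   -6
                   -8                   -5                   -8]
[-125.  -130.9 -139.  -145.9 -152.1    nan -162.1 -169.6 -176.7 -193.3
 -193.6 -199.8 -207.1 -217.6 -225.7 -233.1 -250.4 -263. ]
reel [280.2 167.9] 526 rect mm [760.3 113.1] [49.2 50.6] 32.4 mean [0.7604 0.1135 0.0434] zmed 0.0437
meter [412.2 167.3] 414 rect mm [ 757.8 -143.6] [25.4 61.5] 11.5 mean [ 0.7572 -0.1422  0.0327] zmed 0.0337
table z nan<stdin>:21: RuntimeWarning: invalid value encountered in cast
```

View pics/jig0.png

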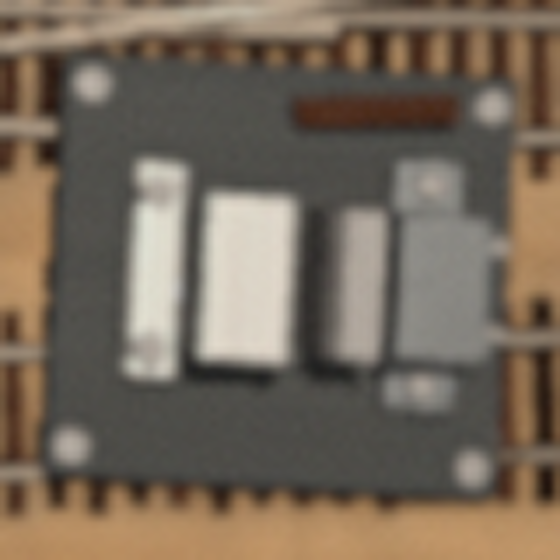

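```bash
cat >> h.py <<'E'
def go(x,y,z,yd=None):
    """print shift (tool axes, mm) and yaw from the measured pose to TCP target; yd = world angle of tool y, deg"""
    s=get_state(); M=R.from_quat(s['tcp_rot']).as_matrix()
    d=(np.array([x,y,z])-s['eef_pos'])@M*1000
    a=np.degrees(np.arctan2(M[1,1],M[0,1]))
    t=0 if yd is None else (a-yd+180)%360-180
    print('shift',d.round(1),'yaw',round(t,1),'now',a.round(2),'tilt',np.degrees(np.arccos(-M[2,2])).round(2))
def rects(W,mask,lab,minA=50):
    n,l,st,c=cv2.connectedComponentsWithStats(mask.astype(np.uint8))
    for i in range(1,n):
        if st[i,4]<minA: continue
        P=W[l==i]; P=P[~np.isnan(P[:,0])]
        r=cv2.minAreaRect((P[:,:2]*1000).astype(np.float32))
        print(lab,c[i].round(0),st[i,4],'rect',np.round(r[0],1),np.round(r[1],1),round(r[2],1),'zmed',np.median(P[:,2]).round(4))
def snap(n,f):
    c=read_camera(n); cv2.imwrite(f'pics/{f}.png',c['frame']); W=cloud(c); np.save(f'pics/{f}.npy',W); return c,W
E
python3 - <<'E'
from h import *
go(.552,.115,.20,109.1)
W=np.load('pics/wrist0.npy'); print(W[240,320], W[100,320],W[400,320])
T=np.load('pics/top0.npy'); t=T[370:430,140:280,2]; print('table',np.nanmedian(t), np.nanmedian(T[400:440,400:600,2]))
E
```

```text
shift [-457.  -344.    30.7] yaw -43.2 now 65.89 tilt 0.11
[ 0.55088934  0.52327231 -0.8047206 ] [ 0.15925025  0.69620073 -0.80411065] [ 1.128172    0.2695047  -0.80811257]
table -0.006463694446919188 -0.006474415892098517
```

```bash
python3 -m crank '[[[-457,-344,30],-43.2,0],[[-457,-344,30],-43.2,0],[[-457,-344,30],-43.2,0],[[-457,-344,30],-43.2,0],[[-457,-344,30],-43.2,0],[[-457,-344,30],-43.2,0],[[-457,-344,30],-43.2,0],[[-457,-344,30],-43.2,0],[[-457,-344,30],-43.2,0],[[-457,-344,30],-43.2,0]]'; python3 - <<'E'
from h import *
go(.552,.115,.20,109.1)
E
```

```text
time: 1.15
eef_pos: [0.5131, 0.1855, 0.2054]
tcp_rot: [-0.166, 0.986, 0.0, -0.0]
contact_force: [0.9, 0.4, -0.8]
opening: 1.004
finger_force: 0.0
shift [-13.7 -79.3   5.4] yaw -0.0 now 109.09 tilt 0.01
```

```bash
python3 -m crank '[[[-13.7,-40,0],0,0],[[-13.7,-40,0],0,0],[[-13.7,-40,0],0,90],[[-13.7,-40,0],0,90]]'; python3 - <<'E'
from h import *
c,W=snap('wrist','w1'); z=W[...,2]
print(get_state()['eef_pos'],get_state()['opening'], c['origin'])
rects(W,(z>.075)&(z<.11),'handle',300)
rects(W,(z>.04)&(z<.06),'racktop',300)
rects(W,(z>.0)&(z<.015),'base',300)
print('hist',np.histogram(z[~np.isnan(z)],bins=np.arange(-.02,.12,.004)))
E
```

```text
time: 1.55
eef_pos: [0.5379, 0.1548, 0.2053]
tcp_rot: [-0.166, 0.986, 0.0, -0.001]
contact_force: [-0.3, 0.6, 0.7]
opening: 0.691
finger_force: 0.0
[0.5378516  0.15514829 0.20538629] 0.6498134976218342 [0.4681313  0.13103197 0.34793012]
handle [255. 236.] 1535 rect [554.8 119.3] [33.9 20.7] 18.6 zmed 0.0914
handle [353. 236.] 1790 rect [532.1 184.9] [34.1 24.7] 19.1 zmed 0.0915
handle [449. 237.] 2232 rect [510.4 251.6] [34.6 29.1] 20.3 zmed 0.0914
racktop [338. 219.] 9980 rect [532.8 185.5] [ 51.2 200.5] 19.3 zmed 0.0516
racktop [372. 407.] 677 rect [699.  271.1] [15.  54.4] 41.3 zmed 0.049
base [364.  90.] 4336 rect [423.4 201. ] [523.2  24.3] 89.5 zmed 0.0038
base [442.  75.] 2998 rect [393.  244.3] [392.3  23.5] 89.9 zmed 0.0041
base [173. 172.] 17285 rect [562.5  66.7] [184.2 432.7] 2.0 zmed 0.0049
base [545. 246.] 976 rect [500. 394.] [187.6  14.8] 89.5 zmed 0.003
base [538. 279.] 846 rect [534.7 400.1] [171.8  18.3] 87.7 zmed 0.0041
base [327. 281.] 741 rect [604.  193.7] [ 18.8 125.4] 0.1 zmed 0.0043
base [  4. 324.] 380 rect [ 768.2 -117.1] [55.3 12. ] 2.6 zmed 0.003
base [502. 344.] 801 rect [614.7 398.1] [ 21.7 181.9] 0.4 zmed 0.0041
base [367. 381.] 520 rect [702.9 274. ] [24.3 65.5] 42.5 zmed 0.0078
hist (array([     0,      0,     87, 147506,  35427,  19012,  11138,   4180,
         1847,    307,    326,    349,    343,    360,    335,    372,
          374,   6464,   3134,    313,    299,    291,    259,    256,
          235,    274,    278,   3407,   1356,      0,      0,      0,
            0,      0]), array([-0.02 , -0.016, -0.012, -0.008, -0.004,  0.   ,  0.004,  0.008,
        0.012,  0.016,  0.02 ,  0.024,  0.028,  0.032,  0.036,  0.04 ,
        0.044,  0.048,  0.052,  0.056,  0.06 ,  0.064,  0.068,  0.072,
        0.076,  0.08 ,  0.084,  0.088,  0.092,  0.096,  0.1  ,  0.104,
        0.108,  0.112,  0.116]))
```

View pics/w1.png

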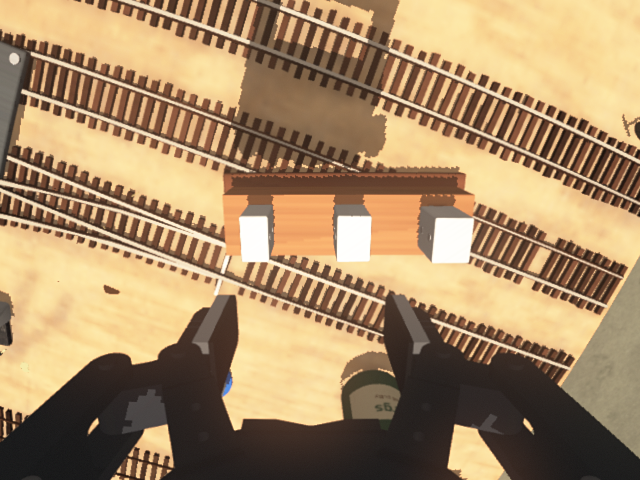

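```bash
python3 - <<'E'
from h import *
go(.5558,.1193,.058,109.2)
E
```

```text
shift [ -5.3 -39.8 147.4] yaw -0.0 now 109.18 tilt 0.05
```

```bash
python3 -m crank '[[[-5.3,-39.8,40],0,90],[[-5.3,-39.8,80],0,90],[[-5.3,-39.8,110],0,90],[[-5.3,-39.8,130],0,90],[[-5.3,-39.8,147],0,90],[[-5.3,-39.8,147],0,90],[[-5.3,-39.8,147],0,90]]' 20; python3 - <<'E'
from h import *
go(.5558,.1193,.058,109.2)
E
python3 -m crank '[[[0,0,0],0,200],[[0,0,0],0,255],[[0,0,0],0,255],[[0,0,0],0,255],[[0,0,0],0,255]]' 25
```

```text
time: 2.3
eef_pos: [0.5564, 0.1193, 0.0589]
tcp_rot: [-0.167, 0.986, 0.0, -0.0]
contact_force: [0.2, 1.0, -0.3]
opening: 0.64
finger_force: 0.0
shift [0.5 0.2 0.9] yaw -0.0 now 109.19 tilt 0.02
time: 2.8
eef_pos: [0.5577, 0.1184, 0.0601]
tcp_rot: [-0.166, 0.986, 0.0, 0.001]
contact_force: [-0.3, 1.4, 6.7]
opening: 0.231
finger_force: 26.2
```

```bash
python3 -m crank '[[[0,0,-5],0,255],[[0,0,-15],0,255],[[0,0,-40],0,255],[[0,0,-80],0,255],[[0,0,-100],0,255],[[0,0,-100],0,255]]' 30; python3 - <<'E'
from h import *
go(.520,-.19,.165,85)
E
```

```text
time: 3.4
eef_pos: [0.5592, 0.1181, 0.1631]
tcp_rot: [-0.166, 0.986, -0.001, 0.004]
contact_force: [1.1, 0.0, -0.8]
opening: 0.229
finger_force: 29.7
shift [ 137.8 -278.4   -2.2] yaw 24.1 now 109.09 tilt 0.47
```

```bash
python3 -m crank '[[[124,-281,-2],24.1,255],[[124,-281,-2],24.1,255],[[124,-281,-2],24.1,255],[[124,-281,-2],24.1,255],[[124,-281,-2],24.1,255],[[124,-281,-2],24.1,255],[[124,-281,-2],24.1,255],[[124,-281,-2],24.1,255],[[124,-281,-2],24.1,255],[[124,-281,-2],24.1,255]]'; python3 - <<'E'
from h import *
go(.56,-.19,.165,85)
c,W=snap('wrist','w2'); z=W[...,2]
print(get_state()['eef_pos'],c['origin'])
rects(W,(z>.05)&(z<.064),'jigtop',200)
rects(W,(z>.0085)&(z<.016),'plate',1000)
E
```

```text
time: 4.4
eef_pos: [0.5312, -0.1862, 0.1598]
tcp_rot: [0.043, 0.999, 0.001, -0.001]
contact_force: [-0.4, -0.3, -1.0]
opening: 0.23
finger_force: 30.0
shift [-29.   -1.4  -5.2] yaw 0.1 now 85.1 tilt 0.1
[ 0.53137831 -0.18619205  0.16009837] [ 0.45759217 -0.17938455  0.3025023 ]
jigtop [334. 244.] 1901 rect [ 542.5 -171.9] [25.7 45.1] 85.3 zmed 0.0566
jigtop [288. 244.] 945 rect [ 539.9 -201.1] [13.6 41.1] 84.5 zmed 0.0565
jigtop [ 43. 390.] 942 rect [ 638.7 -422. ] [66.1 29.4] 63.4 zmed 0.0564
plate [311. 209.] 12903 rect [ 540.6 -190.1] [130.8 120.2] 85.0 zmed 0.0117
```

View pics/w2.png

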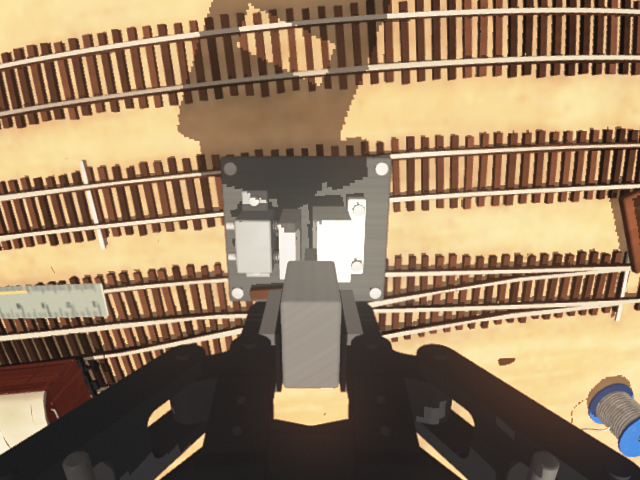

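```bash
python3 - <<'E'
from h import *
W=np.load('pics/w2.npy'); im=cv2.imread('pics/w2.png')
th=np.radians(-5); M=np.array([[np.cos(th),np.sin(th)],[-np.sin(th),np.cos(th)]])
for row in (222,232,242):
    L=W[row,262:365]; xy=(L[:,:2]-[.5415,-.185])@M.T*1000
    print(row,' '.join(f"{c}:{a:.1f},{b:.1f}/{z*1000:.0f}/{g}" for c,a,b,z,g in zip(range(262,365),xy[:,0],xy[:,1],L[:,2],im[row,262:365,1]) if -26<b<5))
E
```

```text
222 277:-15.2,-25.7/34/90 278:-15.8,-24.7/37/90 279:-20.1,-22.6/53/98 280:-20.3,-21.9/54/100 281:-20.1,-21.3/53/100 282:-20.1,-20.6/53/101 283:-20.3,-19.9/54/102 284:-20.1,-19.2/53/102 285:-19.9,-18.6/53/102 286:-20.4,-17.8/54/103 287:-20.2,-17.2/54/101 288:-20.3,-16.5/54/104 289:-20.1,-15.9/53/104 290:-19.8,-15.3/52/104 291:-20.3,-14.5/54/102 292:-20.4,-13.8/54/103 293:-20.2,-13.2/54/102 294:-20.4,-12.5/55/102 295:-20.3,-11.8/54/101 296:-20.4,-11.2/54/104 297:-20.0,-10.6/53/104 298:-19.6,-9.9/51/104 299:-19.6,-9.2/51/104 300:-15.8,-9.0/36/101 301:-9.4,-8.9/12/125 302:-9.5,-8.1/12/138 303:-9.4,-7.3/12/138 304:-9.3,-6.5/11/139 305:-9.2,-5.8/11/138 306:-9.6,-4.9/12/139 307:-9.6,-4.2/12/140 308:-9.5,-3.4/12/141 309:-9.4,-2.6/12/139 310:-9.5,-1.8/12/90 311:-9.0,-1.0/10/83 312:-9.7,-0.3/13/104 313:-19.4,0.2/51/171 314:-20.1,0.9/53/170 315:-20.2,1.5/54/139 316:-20.7,2.2/56/175 317:-21.1,2.8/57/249 318:-21.1,3.5/57/255 319:-20.9,4.2/57/185 320:-21.2,4.8/58/149
232 277:-7.7,-25.9/34/98 279:-13.9,-22.6/56/250 280:-13.8,-21.9/56/248 281:-14.0,-21.2/56/247 282:-14.1,-20.5/57/248 283:-13.9,-19.9
[... 994 characters left out ...]
7:-7.3,-17.2/57/248 288:-7.2,-16.6/57/248 289:-7.0,-15.9/56/248 290:-7.3,-15.2/57/249 291:-7.2,-14.6/57/248 292:-7.1,-13.9/57/247 293:-7.4,-13.2/58/247 294:-6.9,-12.6/56/248 295:-6.9,-11.9/56/195 296:-6.5,-11.3/55/160 297:-6.0,-10.7/53/159 298:-6.0,-10.0/53/160 299:-5.5,-9.4/51/156 300:-2.2,-9.0/41/107 301:7.1,-9.0/11/116 302:7.5,-8.2/10/138 303:7.1,-7.4/12/137 304:6.6,-6.6/13/139 305:7.5,-5.8/10/138 306:6.7,-5.0/13/138 307:6.7,-4.2/13/139 308:7.0,-3.4/12/138 309:6.9,-2.6/12/91 310:7.0,-1.8/12/84 311:6.8,-1.0/12/87 312:7.0,-0.2/12/116 313:-5.1,0.3/50/172 314:-5.9,0.9/53/176 315:-6.2,1.6/54/169 316:-6.8,2.2/56/179 317:-7.1,2.9/57/251 318:-7.1,3.6/57/255 319:-7.3,4.2/57/255 320:-6.9,4.9/56/255
```

```bash
python3 - <<'E'
from h import *
W=np.load('pics/w2.npy'); z=W[...,2]; m=np.zeros(z.shape,bool); m[255:400,270:350]=1
print(np.unique((z[m]*200).round()/200,return_counts=True))
for lo,hi in ((.183,.205),):
    rects(W,m&(z>lo)&(z<hi),'hd',200)
th=np.radians(-5); Mt=np.array([[np.cos(th),np.sin(th)],[-np.sin(th),np.cos(th)]])
for row in (270,290,320,350,370):
    L=W[row,270:350]; xy=(L[:,:2]-[.5314,-.1862])@Mt.T*1000
    print(row,' '.join(f"{c}:{a:.0f},{b:.1f}/{zz*1000:.0f}" for c,a,b,zz in list(zip(range(270,350),xy[:,0],xy[:,1],L[:,2]))[::3]))
E
```

```text
(array([-0.01 , -0.005,  0.01 ,  0.015,  0.02 ,  0.03 ,  0.035,  0.04 ,
        0.045,  0.05 ,  0.055,  0.06 ,  0.13 ,  0.135,  0.14 ,  0.15 ,
        0.155,  0.16 ,  0.165,  0.17 ,  0.175,  0.18 ,  0.185,  0.19 ,
        0.195,  0.2  ,  0.205,  0.21 ,  0.215,  0.22 ,  0.225,    nan]), array([   2,  822,  279,   77,   22,    3,   46,    8,   48,   21,  645,
         68,    9,   46,   21,    4,  175,  227,  333,  402,  414,  446,
        486, 5454,  886,  334,  221,   21,   16,    8,   13,   43]))
hd [310. 341.] 7199 rect [ 528.8 -185.7] [27.3 34.5] 86.0 zmed 0.1913
270 270:27,-28.3/48 273:41,-29.9/12 276:41,-27.4/12 279:41,-24.9/13 282:23,-18.9/58 285:23,-17.0/57 288:-19,-8.3/163 291:-19,-7.0/164 294:-19,-5.9/164 297:-19,-4.7/164 300:-20,-3.6/165 303:-19,-2.4/164 306:-19,-1.2/164 309:-19,-0.1/164 312:-19,1.1/164 315:-19,2.2/164 318:-19,3.4/164 321:-19,4.6/163 324:-20,5.7/164 327:-19,6.9/163 330:-19,8.1/164 333:-19,9.2/164 336:23,18.1/57 339:22,20.1/58 342:23,22.3/57 345:24,24.5/55 348:23,26.5/56
290 270:-11,-15.4/164 273:-11,-14.2/165 276:-11,-13.1/164 279:-12,-11.8/165 282:-11,-10.7
[... 963 characters left out ...]
94:-1,-5.1/191 297:-1,-4.1/191 300:-1,-3.0/191 303:-1,-2.1/190 306:-1,-1.0/191 309:-2,-0.0/192 312:-1,1.0/191 315:-1,2.0/191 318:-2,3.0/192 321:-1,4.0/191 324:-2,5.0/192 327:-1,6.0/191 330:-2,7.0/192 333:-1,8.0/191 336:-1,9.1/190 339:-2,10.0/192 342:-5,10.5/197 345:-5,11.4/197 348:-7,12.0/200
370 270:-10,-10.6/214 273:-2,-11.1/203 276:3,-10.8/197 279:3,-9.8/197 282:7,-9.4/190 285:6,-8.2/192 288:6,-7.2/192 291:6,-6.2/192 294:7,-5.2/191 297:6,-4.1/192 300:7,-3.1/191 303:7,-2.1/191 306:6,-1.1/192 309:6,-0.0/192 312:7,1.0/191 315:7,2.0/191 318:7,3.1/191 321:7,4.1/191 324:6,5.1/192 327:6,6.1/192 330:6,7.1/192 333:7,8.2/191 336:7,9.2/191 339:7,10.3/191 342:3,10.8/196 345:3,11.7/197 348:-2,12.0/203
```

```bash
python3 - <<'E'
from h import *
go(.5436,-.190,.100,85)
E
```

```text
shift [-12.6  -2.8  60.1] yaw 0.1 now 85.11 tilt 0.07
```

```bash
python3 -m crank '[[[-12.6,-2.8,10],0,255],[[-12.6,-2.8,40],0,255],[[-12.6,-2.8,60],0,255],[[-12.6,-2.8,60],0,255],[[-12.6,-2.8,60],0,255]]'; python3 - <<'E'
from h import *
go(.5436,-.190,.067,85)
E
```

```text
time: 4.95
eef_pos: [0.5439, -0.1908, 0.1007]
tcp_rot: [0.043, 0.999, 0.0, -0.0]
contact_force: [0.9, -0.4, -1.1]
opening: 0.228
finger_force: 29.9
shift [ 0.4  0.8 33.7] yaw 0.1 now 85.08 tilt 0.03
```

```bash
python3 -m crank '[[[0.4,0.6,5],0,255],[[0.4,0.6,10],0,255],[[0.4,0.6,15],0,255],[[0.4,0.6,15],0,255]]'; python3 -m crank '[[[0,0,4],0,255],[[0,0,8],0,255],[[0,0,12],0,255],[[0,0,16],0,255],[[0,0,18],0,255],[[0,0,18],0,255]]'
```

```text
time: 5.35
eef_pos: [0.5429, -0.191, 0.085]
tcp_rot: [0.044, 0.999, 0.0, -0.001]
contact_force: [-0.0, 0.9, -0.7]
opening: 0.232
finger_force: 29.9
time: 5.95
eef_pos: [0.5431, -0.191, 0.0671]
tcp_rot: [0.044, 0.999, 0.0, -0.0]
contact_force: [-0.4, 0.2, -1.3]
opening: 0.227
finger_force: 29.9
```

```bash
python3 - <<'E'
from h import *
go(.5436,-.190,.066,85); s=get_state(); print(s['contact_force'],s['wrist_torque'])
c,W=snap('wrist','w3'); z=W[...,2]
rects(W,(z>.05)&(z<.064),'jigtop',200)
im=c['frame']; 
cv2.imwrite('pics/w3c.png',cv2.resize(im[180:420,210:430],None,fx=2.5,fy=2.5,interpolation=cv2.INTER_CUBIC))
E
```

```text
shift [-0.4  1.1  1.1] yaw -0.0 now 84.99 tilt 0.05
[-0.41907754  0.20943498 -1.33252526] [-0.05749032  0.02721103  0.00813897]
jigtop [340. 268.] 4130 rect [ 538.3 -183.2] [49.2 39. ] 85.0 zmed 0.0566
```

```bash
python3 -m crank '[[[0,0,1],0,255],[[0,0,1],0,255],[[0,0,1],0,255]]'; python3 -m crank '[[[0,0,1],0,255],[[0,0,1],0,255],[[0,0,1],0,255]]'
```

```text
time: 6.3
eef_pos: [0.5435, -0.1912, 0.0668]
tcp_rot: [0.044, 0.999, -0.0, 0.0]
contact_force: [-0.3, -0.4, -0.9]
opening: 0.231
finger_force: 29.9
time: 6.6
eef_pos: [0.5434, -0.1911, 0.0656]
tcp_rot: [0.044, 0.999, 0.0, -0.0]
contact_force: [-0.4, -0.5, -1.0]
opening: 0.23
finger_force: 29.9
```

```bash
python3 -m crank '[[[0,0,1],0,255],[[0,0,1],0,255],[[0,0,1],0,255]]'; python3 -m crank '[[[0,0,1],0,255],[[0,0,1],0,255],[[0,0,1],0,255]]'
```

```text
time: 6.9
eef_pos: [0.5436, -0.1913, 0.0651]
tcp_rot: [0.044, 0.999, -0.0, 0.0]
contact_force: [-1.1, 1.2, 2.9]
opening: 0.232
finger_force: 30.3
time: 7.2
eef_pos: [0.5436, -0.1913, 0.0651]
tcp_rot: [0.044, 0.999, -0.0, -0.0]
contact_force: [-2.9, 1.1, 8.3]
opening: 0.229
finger_force: 31.2
```

```bash
python3 -m crank '[[[0,0,-4],0,255],[[0,0,-4],0,255],[[0,0.7,-4],0,255],[[0,0.7,-4],0,255]]'; python3 -m crank '[[[0,0.5,0],0,255],[[0,0.5,0],0,255]]';python3 -m crank '[[[0,0.5,0],0,255],[[0,0.5,0],0,255]]'
```

```text
time: 7.6
eef_pos: [0.5432, -0.1903, 0.0671]
tcp_rot: [0.044, 0.999, 0.0, -0.0]
contact_force: [1.2, -0.2, -1.0]
opening: 0.232
finger_force: 30.0
time: 7.8
eef_pos: [0.5434, -0.1898, 0.0673]
tcp_rot: [0.044, 0.999, 0.0, -0.0]
contact_force: [0.8, 0.5, -0.8]
opening: 0.226
finger_force: 30.0
time: 8.0
eef_pos: [0.5435, -0.1894, 0.0676]
tcp_rot: [0.044, 0.999, 0.0, -0.0]
contact_force: [0.1, -0.1, -1.2]
opening: 0.231
finger_force: 30.0
```

```bash
python3 -m crank '[[[0,0.5,0],0,255],[[0,0.5,0],0,255]]';python3 -m crank '[[[0,0.5,0],0,255],[[0,0.5,0],0,255]]'; python3 -m crank '[[[0,0.4,0],0,255],[[0,0.4,0],0,255]]'
```

```text
time: 8.2
eef_pos: [0.5436, -0.1889, 0.0677]
tcp_rot: [0.044, 0.999, -0.0, -0.0]
contact_force: [0.5, -0.3, -0.8]
opening: 0.229
finger_force: 30.0
time: 8.4
eef_pos: [0.5436, -0.1888, 0.0677]
tcp_rot: [0.044, 0.999, -0.0, 0.0]
contact_force: [-0.7, -1.7, -2.1]
opening: 0.229
finger_force: 29.8
time: 8.6
eef_pos: [0.5436, -0.1888, 0.0677]
tcp_rot: [0.043, 0.999, -0.001, 0.0]
contact_force: [-0.4, -3.8, -1.6]
opening: 0.231
finger_force: 29.7
```

```bash
python3 -m crank '[[[0,-1.5,0],0,255],[[0,-1.5,-15],0,255],[[0,-1.5,-40],0,255],[[0,-1.5,-85],0,255],[[0,-1.5,-85],0,255]]'; python3 - <<'E'
from h import *
go(.5577,.1184,.145,109.1)
E
```

```text
time: 9.1
eef_pos: [0.5479, -0.1912, 0.1614]
tcp_rot: [0.044, 0.999, -0.003, 0.007]
contact_force: [0.6, -0.8, 0.4]
opening: 0.23
finger_force: 30.1
shift [ 17.5 309.4  14.7] yaw -24.1 now 84.99 tilt 0.82
```

```bash
python3 -m crank '[[[17,309,7],-24.1,255],[[17,309,7],-24.1,255],[[17,309,7],-24.1,255],[[17,309,7],-24.1,255],[[17,309,7],-24.1,255],[[17,309,7],-24.1,255],[[17,309,7],-24.1,255],[[17,309,7],-24.1,255],[[17,309,7],-24.1,255],[[17,309,7],-24.1,255]]'; python3 - <<'E'
from h import *
go(.5577,.1184,.105,109.1)
E
```

```text
time: 10.1
eef_pos: [0.5538, 0.1183, 0.1459]
tcp_rot: [-0.165, 0.986, -0.0, 0.0]
contact_force: [0.7, 0.8, -2.5]
opening: 0.229
finger_force: 30.1
shift [-3.7 -1.2 40.9] yaw -0.1 now 108.98 tilt 0.01
```

```bash
python3 -m crank '[[[-3.7,-1.2,15],-0.1,255],[[-3.7,-1.2,41],-0.1,255],[[-3.7,-1.2,41],-0.1,255],[[-3.7,-1.2,41],-0.1,255]]'; python3 - <<'E'
from h import *
go(.5577,.1184,.0615,109.1)
E
```

```text
time: 10.5
eef_pos: [0.5568, 0.119, 0.1034]
tcp_rot: [-0.166, 0.986, 0.0, -0.001]
contact_force: [0.3, 0.2, -1.4]
opening: 0.231
finger_force: 30.1
shift [-0.7 -0.8 41.9] yaw 0.0 now 109.11 tilt 0.16
```

```bash
python3 -m crank '[[[-0.7,-0.8,8],0,255],[[-0.7,-0.8,16],0,255],[[-0.7,-0.8,22],0,255],[[-0.7,-0.8,22],0,255]]';  python3 -m crank '[[[0,0,8],0,255],[[0,0,15],0,255],[[0,0,19],0,255],[[0,0,19],0,255],[[0,0,19],0,255]]'
```

```text
time: 10.9
eef_pos: [0.5575, 0.1193, 0.0814]
tcp_rot: [-0.167, 0.986, 0.0, -0.001]
contact_force: [0.3, 0.7, -0.8]
opening: 0.229
finger_force: 30.1
time: 11.4
eef_pos: [0.5584, 0.1193, 0.0635]
tcp_rot: [-0.167, 0.986, 0.0, -0.0]
contact_force: [-0.7, 0.6, -0.9]
opening: 0.231
finger_force: 30.1
```

```bash
python3 -m crank '[[[0,0,2],0,255],[[0,0,3],0,255],[[0,0,3],0,255]]'; python3 -m crank '[[[0,0,0],0,180],[[0,0,0],0,90],[[0,0,0],0,90],[[0,0,-5],0,90],[[0,0,-30],0,90],[[0,0,-70],0,90],[[0,0,-100],0,90],[[0,0,-100],0,90]]'; python3 - <<'E'
from h import *
c,W=snap('wrist','w4'); z=W[...,2]; print(get_state()['eef_pos'])
rects(W,(z>.075)&(z<.11),'handle',300)
c,W=snap('top','t4'); z=W[...,2]; m=np.zeros(z.shape,bool); m[240:325,185:310]=1
rects(W,m&(z>.078)&(z<.1),'handle',100)
go(.5361,.1843,.100,109.2)
E
```

```text
time: 11.7
eef_pos: [0.5584, 0.1193, 0.0607]
tcp_rot: [-0.167, 0.986, 0.0, 0.0]
contact_force: [0.3, -0.1, 0.0]
opening: 0.236
finger_force: 30.1
time: 12.5
eef_pos: [0.5621, 0.1195, 0.1672]
tcp_rot: [-0.167, 0.986, -0.001, 0.006]
contact_force: [0.8, -0.0, 0.2]
opening: 0.647
finger_force: 0.0
[0.56041472 0.11937817 0.16431643]
handle [427. 234.] 2627 rect [532.2 184.6] [34.3 24.4] 19.3 zmed 0.0914
handle [313. 236.] 1994 rect [556.4 119. ] [34.6 20. ] 19.3 zmed 0.0915
handle [535. 236.] 3085 rect [510.2 251.8] [33.9 29.5] 19.4 zmed 0.0912
handle [464. 459.] 762 rect [696.3 300.9] [58.5 17.3] 62.9 zmed 0.087
shift [ 0.3 68.9 61.8] yaw -0.0 now 109.19 tilt 0.14
```

```bash
python3 -m crank '[[[1.5,69,30],0,90],[[1.5,69,45],0,90],[[1.5,69,60],0,90],[[1.5,69,60],0,90],[[1.5,69,60],0,90]]' 25; python3 - <<'E'
from h import *
go(.5350,.1843,.060,109.2)
E
```

```text
time: 13.1
eef_pos: [0.5343, 0.1832, 0.0999]
tcp_rot: [-0.166, 0.986, -0.0, -0.001]
contact_force: [-0.6, -0.9, 0.6]
opening: 0.648
finger_force: 0.0
shift [-1.1  0.8 39.9] yaw -0.0 now 109.16 tilt 0.09
```

```bash
python3 -m crank '[[[-1,0.8,15],0,90],[[-1,0.8,30],0,90],[[-1,0.8,40],0,90],[[-1,0.8,40],0,90],[[-1,0.8,40],0,200],[[-1,0.8,40],0,255],[[-1,0.8,40],0,255],[[-1,0.8,40],0,255]]' 30; python3 -m crank '[[[0,0,-5],0,255],[[0,0,-15],0,255],[[0,0,-40],0,255],[[0,0,-80],0,255],[[0,0,-100],0,255],[[0,0,-100],0,255]]' 30; python3 - <<'E'
from h import *
go(.5436,-.1903,.16,85)
E
```

```text
time: 13.9
eef_pos: [0.5355, 0.1851, 0.0613]
tcp_rot: [-0.167, 0.986, -0.0, 0.001]
contact_force: [-0.2, -0.2, 0.8]
opening: 0.274
finger_force: 30.9
time: 14.5
eef_pos: [0.5378, 0.1855, 0.1659]
tcp_rot: [-0.167, 0.986, -0.0, 0.005]
contact_force: [-0.3, -0.1, -0.0]
opening: 0.278
finger_force: 30.7
shift [ 118.1 -356.8    5.4] yaw 24.2 now 109.2 tilt 0.54
```

```bash
python3 -m crank '[[[118,-357,3],24.2,255],[[118,-357,3],24.2,255],[[118,-357,3],24.2,255],[[118,-357,3],24.2,255],[[118,-357,3],24.2,255],[[118,-357,3],24.2,255],[[118,-357,3],24.2,255],[[118,-357,3],24.2,255],[[118,-357,3],24.2,255],[[118,-357,3],24.2,255]]'; python3 - <<'E'
from h import *
go(.5436,-.1903,.11,85)
c,W=snap('wrist','w5'); z=W[...,2]; m=np.zeros(z.shape,bool); m[255:430,230:400]=1
th=np.radians(-5); Mt=np.array([[np.cos(th),np.sin(th)],[-np.sin(th),np.cos(th)]]); p=get_state()['eef_pos']
for row in (330,350,370):
    L=W[row]; xy=(L[:,:2]-p[:2])@Mt.T*1000
    k=(abs(L[:,2]-p[2]-.031)<.0025)&(abs(xy[:,1])<16); print(row,xy[k].min(0).round(1),xy[k].max(0).round(1),(L[k,2].mean()-p[2]).round(4))
E
```

```text
time: 15.5
eef_pos: [0.54, -0.1907, 0.1561]
tcp_rot: [0.044, 0.999, 0.001, -0.001]
contact_force: [0.1, 0.7, -1.0]
opening: 0.276
finger_force: 30.7
shift [-3.7  0.7 46.1] yaw -0.1 now 84.91 tilt 0.17
330 [ -9.9 -12.2] [-7.3 11.5] 0.0302
350 [ -1.5 -12.2] [ 0.2 11.5] 0.0301
370 [  5.3 -12.3] [ 8.5 11.5] 0.0302
```

```bash
python3 -m crank '[[[-3.7,0.8,20],0,255],[[-3.7,0.8,56],0,255],[[-3.7,0.8,56],0,255],[[-3.7,0.8,56],0,255],[[-3.7,0.8,56],0,255]]'; python3 - <<'E'
from h import *
go(.5436,-.1901,.067,85)
E
```

```text
time: 16.05
eef_pos: [0.5456, -0.19, 0.1033]
tcp_rot: [0.043, 0.999, -0.0, 0.001]
contact_force: [-0.1, -0.5, 0.0]
opening: 0.278
finger_force: 30.7
shift [ 2.  -0.2 36.3] yaw 0.1 now 85.06 tilt 0.12
```

```bash
python3 -m crank '[[[2,0,5],0,255],[[2,0,9],0,255],[[2,0,12],0,255],[[2,0,14],0,255],[[2,0,14],0,255]]'; python3 -m crank '[[[0,0,2],0,255],[[0,0,4],0,255],[[0,0,6],0,255],[[0,0,6],0,255]]'
```

```text
time: 16.55
eef_pos: [0.5424, -0.1902, 0.0872]
tcp_rot: [0.044, 0.999, 0.0, -0.0]
contact_force: [-0.7, 0.5, -0.8]
opening: 0.272
finger_force: 30.7
time: 16.95
eef_pos: [0.5424, -0.1902, 0.0812]
tcp_rot: [0.044, 0.999, 0.0, -0.0]
contact_force: [0.0, 0.2, -0.3]
opening: 0.277
finger_force: 30.7
```

No contact so far with the tip well below the lead-in; continue.

```bash
python3 -m crank '[[[0,0,3],0,255],[[0,0,6],0,255],[[0,0,9],0,255],[[0,0,12],0,255],[[0,0,13],0,255],[[0,0,13],0,255]]'; python3 -m crank '[[[0,0,1],0,255],[[0,0,1],0,255],[[0,0,1],0,255]]'; python3 -m crank '[[[0,0,1],0,255],[[0,0,1],0,255],[[0,0,1],0,255]]'; python3 -m crank '[[[0,0,1],0,255],[[0,0,1],0,255],[[0,0,1],0,255]]'
```

```text
time: 17.55
eef_pos: [0.5425, -0.1902, 0.0683]
tcp_rot: [0.044, 0.999, 0.0, -0.0]
contact_force: [0.6, -0.0, -0.8]
opening: 0.278
finger_force: 30.7
time: 17.85
eef_pos: [0.5427, -0.1903, 0.0678]
tcp_rot: [0.044, 0.999, -0.0, 0.0]
contact_force: [-0.6, 0.1, -0.5]
opening: 0.274
finger_force: 30.7
time: 18.15
eef_pos: [0.5427, -0.1902, 0.0666]
tcp_rot: [0.044, 0.999, 0.0, -0.0]
contact_force: [0.2, 0.6, -0.7]
opening: 0.273
finger_force: 30.7
time: 18.45
eef_pos: [0.5428, -0.1903, 0.0663]
tcp_rot: [0.044, 0.999, -0.0, 0.0]
contact_force: [-2.9, 0.6, 4.8]
opening: 0.277
finger_force: 31.3
```

```bash
python3 -m crank '[[[0,0,-5],0,255],[[0,0,-20],0,255],[[0,0,-50],0,255],[[0,0,-88],0,255],[[0,0,-88],0,255]]'; python3 - <<'E'
from h import *
go(.5355,.1851,.145,109.1)
E
```

```text
time: 18.95
eef_pos: [0.5465, -0.1923, 0.1612]
tcp_rot: [0.044, 0.999, -0.003, 0.006]
contact_force: [0.9, -0.3, -0.3]
opening: 0.273
finger_force: 30.7
shift [ 44.  375.   13.7] yaw -24.1 now 84.99 tilt 0.77
```

```bash
python3 -m crank '[[[41,376,0],-24.1,255],[[41,376,0],-24.1,255],[[41,376,0],-24.1,255],[[41,376,0],-24.1,255],[[41,376,0],-24.1,255],[[41,376,0],-24.1,255],[[41,376,0],-24.1,255],[[41,376,0],-24.1,255],[[41,376,0],-24.1,255],[[41,376,0],-24.1,255]]'; python3 - <<'E'
from h import *
go(.5355,.1851,.103,109.1)
E
```

```text
time: 19.95
eef_pos: [0.5343, 0.1883, 0.1536]
tcp_rot: [-0.167, 0.986, -0.0, -0.0]
contact_force: [-0.2, 0.5, -0.9]
opening: 0.276
finger_force: 30.7
shift [-0.1 -3.4 50.6] yaw 0.1 now 109.19 tilt 0.03
```

```bash
python3 -m crank '[[[-0.1,-3.4,15],0,255],[[-0.1,-3.4,50],0,255],[[-0.1,-3.4,50],0,255],[[-0.1,-3.4,50],0,255]]'; python3 - <<'E'
from h import *
go(.5355,.1851,.0625,109.1)
E
```

```text
time: 20.35
eef_pos: [0.5351, 0.1833, 0.1023]
tcp_rot: [-0.165, 0.986, -0.0, -0.002]
contact_force: [0.6, 0.2, -1.3]
opening: 0.279
finger_force: 30.6
shift [-1.1  1.6 39.8] yaw -0.1 now 108.98 tilt 0.19
```

```bash
python3 -m crank '[[[-1.1,1.4,5],0,255],[[-1.1,1.4,12],0,255],[[-1.1,1.4,20],0,255],[[-1.1,1.4,20],0,255]]';  python3 -m crank '[[[0,0,8],0,255],[[0,0,15],0,255],[[0,0,19],0,255],[[0,0,19],0,255],[[0,0,19],0,255]]'
```

```text
time: 20.75
eef_pos: [0.5355, 0.1863, 0.0824]
tcp_rot: [-0.166, 0.986, -0.0, -0.001]
contact_force: [0.2, -0.0, -0.2]
opening: 0.274
finger_force: 30.6
time: 21.25
eef_pos: [0.5364, 0.1864, 0.0645]
tcp_rot: [-0.166, 0.986, -0.0, -0.0]
contact_force: [0.1, 0.2, -1.5]
opening: 0.278
finger_force: 30.6
```

```bash
python3 -m crank '[[[0,0,2],0,255],[[0,0,3],0,255],[[0,0,3],0,255]]'; python3 -m crank '[[[0,0,0],0,180],[[0,0,0],0,90],[[0,0,0],0,90],[[0,0,-5],0,90],[[0,0,-30],0,90],[[0,0,-70],0,90],[[0,0,-100],0,90],[[0,0,-100],0,90]]'; python3 - <<'E'
from h import *
c,W=snap('wrist','w6'); z=W[...,2]; print(get_state()['eef_pos'])
rects(W,(z>.075)&(z<.11),'handle',300)
go(.5125,.2512,.100,109.2)
E
```

```text
time: 21.55
eef_pos: [0.5364, 0.1864, 0.0616]
tcp_rot: [-0.166, 0.986, -0.0, -0.0]
contact_force: [0.5, -0.6, -0.9]
opening: 0.279
finger_force: 30.6
time: 22.35
eef_pos: [0.54, 0.187, 0.1682]
tcp_rot: [-0.166, 0.986, -0.0, 0.006]
contact_force: [1.4, -0.3, -0.3]
opening: 0.639
finger_force: 0.0
[0.53841627 0.18675626 0.16530349]
handle [198. 233.] 2254 rect [555.9 119.1] [34.5 20.8] 19.2 zmed 0.0914
handle [312. 234.] 2382 rect [533.1 186. ] [34.5 24.5] 18.4 zmed 0.0915
handle [425. 233.] 2953 rect [510.2 251.9] [34.2 28.7] 19.7 zmed 0.0914
shift [ 3.8 69.5 65.2] yaw -0.1 now 109.1 tilt 0.39
```

```bash
python3 -m crank '[[[3,70,30],0,90],[[3,70,45],0,90],[[3,70,62],0,90],[[3,70,62],0,90],[[3,70,62],0,90]]' 25; python3 - <<'E'
from h import *
go(.5128,.2514,.060,109.2)
E
```

```text
time: 22.9
eef_pos: [0.5101, 0.2512, 0.0987]
tcp_rot: [-0.166, 0.986, -0.0, -0.001]
contact_force: [0.5, -0.1, 0.5]
opening: 0.647
finger_force: 0.0
shift [-2.7 -0.7 38.7] yaw -0.1 now 109.09 tilt 0.13
```

```bash
python3 -m crank '[[[-2.7,-0.5,15],0,90],[[-2.7,-0.5,30],0,90],[[-2.7,-0.5,39],0,90],[[-2.7,-0.5,39],0,90],[[-2.7,-0.5,39],0,200],[[-2.7,-0.5,39],0,255],[[-2.7,-0.5,39],0,255],[[-2.7,-0.5,39],0,255]]' 40; python3 -m crank '[[[0,0,-5],0,255],[[0,0,-15],0,255],[[0,0,-40],0,255],[[0,0,-80],0,255],[[0,0,-104],0,255],[[0,0,-104],0,255],[[0,0,-104],0,255]]' 40; python3 - <<'E'
from h import *
go(.5436,-.1908,.16,85)
E
```

```text
time: 23.7
eef_pos: [0.5139, 0.2521, 0.0612]
tcp_rot: [-0.166, 0.986, 0.0, 0.001]
contact_force: [-0.2, 0.1, 0.4]
opening: 0.323
finger_force: 39.4
time: 24.4
eef_pos: [0.5135, 0.252, 0.1653]
tcp_rot: [-0.166, 0.986, 0.0, 0.001]
contact_force: [-0.6, -1.2, -1.1]
opening: 0.323
finger_force: 39.4
shift [ 116.4 -428.3    5.2] yaw 24.1 now 109.09 tilt 0.07
```

```bash
python3 -m crank '[[[116,-428,2],24.1,255],[[116,-428,2],24.1,255],[[116,-428,2],24.1,255],[[116,-428,2],24.1,255],[[116,-428,2],24.1,255],[[116,-428,2],24.1,255],[[116,-428,2],24.1,255],[[116,-428,2],24.1,255],[[116,-428,2],24.1,255],[[116,-428,2],24.1,255]]';python3 -m crank '[[[0,0,0],0,255],[[0,0,0],0,255]]'; python3 - <<'E'
from h import *
go(.5436,-.1908,.104,85)
E
```

```text
time: 25.4
eef_pos: [0.5427, -0.195, 0.1605]
tcp_rot: [0.047, 0.999, -0.0, -0.001]
contact_force: [0.1, 0.4, -1.4]
opening: 0.319
finger_force: 39.8
time: 25.6
eef_pos: [0.5429, -0.1891, 0.1609]
tcp_rot: [0.043, 0.999, 0.001, -0.001]
contact_force: [0.4, 0.4, -0.6]
opening: 0.322
finger_force: 39.8
shift [-1.1 -1.7 56.9] yaw 0.0 now 85.03 tilt 0.2
```

```bash
python3 -m crank '[[[-1,-1.7,20],0,255],[[-1,-1.7,57],0,255],[[-1,-1.7,57],0,255],[[-1,-1.7,57],0,255],[[-1,-1.7,57],0,255]]'; python3 - <<'E'
from h import *
go(.5436,-.1908,.09,85); p=get_state()['eef_pos']
c,W=snap('wrist','w7'); z=W[...,2]
th=np.radians(-5); Mt=np.array([[np.cos(th),np.sin(th)],[-np.sin(th),np.cos(th)]])
for row in (330,350,370):
    L=W[row]; xy=(L[:,:2]-p[:2])@Mt.T*1000
    k=(abs(L[:,2]-p[2]-.031)<.0025)&(abs(xy[:,1])<18); print(row,xy[k].min(0).round(1),xy[k].max(0).round(1),(L[k,2].mean()-p[2]).round(4))
E
```

```text
time: 26.1
eef_pos: [0.5457, -0.192, 0.1074]
tcp_rot: [0.043, 0.999, -0.001, 0.001]
contact_force: [-0.6, 0.8, -0.3]
opening: 0.321
finger_force: 39.8
shift [ 2.2  1.  17.4] yaw 0.1 now 85.06 tilt 0.15
330 [-10.1 -13.3] [-7.6 14.4] 0.0303
350 [ -1.9 -13.4] [ 0.4 14.4] 0.0305
370 [  6.9 -13.4] [ 8.7 14.4] 0.0304
```

```bash
python3 -m crank '[[[2,0.9,6],0,255],[[2,0.9,12],0,255],[[2,0.9,16],0,255],[[2,0.9,16],0,255],[[2,0.9,16],0,255]]'; python3 -m crank '[[[0,0,1],0,255],[[0,0,2],0,255],[[0,0,3],0,255],[[0,0,3],0,255]]'
```

```text
time: 26.65
eef_pos: [0.5428, -0.1906, 0.0895]
tcp_rot: [0.044, 0.999, 0.001, -0.0]
contact_force: [1.4, 3.1, -0.1]
opening: 0.323
finger_force: 40.0
time: 27.05
eef_pos: [0.5433, -0.1909, 0.0873]
tcp_rot: [0.044, 0.999, 0.0, 0.001]
contact_force: [0.6, 4.9, 3.3]
opening: 0.32
finger_force: 40.7
```

```bash
python3 -m crank '[[[0,0.3,1],0,255],[[0,0.3,2],0,255],[[0,0.3,3],0,255],[[0,0.3,3],0,255]]'; python3 -m crank '[[[0,0,1],0,255],[[0,0,2],0,255],[[0,0,3],0,255],[[0,0,3],0,255]]'
```

```text
time: 27.45
eef_pos: [0.5428, -0.1909, 0.0834]
tcp_rot: [0.044, 0.999, -0.0, 0.0]
contact_force: [1.4, 3.1, 3.3]
opening: 0.317
finger_force: 40.6
time: 27.85
eef_pos: [0.5426, -0.1908, 0.0804]
tcp_rot: [0.044, 0.999, 0.0, -0.0]
contact_force: [0.6, 2.8, 3.4]
opening: 0.324
finger_force: 40.6
```

```bash
python3 -m crank '[[[0,0.2,2],0,255],[[0,0.2,4],0,255],[[0,0.2,6],0,255],[[0,0.2,8],0,255],[[0,0.2,8],0,255]]'; python3 -m crank '[[[0,0,2],0,255],[[0,0,4],0,255],[[0,0,5],0,255],[[0,0,5],0,255]]'
```

```text
time: 28.35
eef_pos: [0.5428, -0.1909, 0.0724]
tcp_rot: [0.044, 0.999, -0.0, 0.0]
contact_force: [0.9, 2.6, 3.9]
opening: 0.324
finger_force: 40.6
time: 28.75
eef_pos: [0.5429, -0.1908, 0.0677]
tcp_rot: [0.044, 0.999, -0.0, 0.0]
contact_force: [1.4, 3.3, 4.5]
opening: 0.32
finger_force: 40.8
```

```bash
python3 -m crank '[[[0,0,1],0,255],[[0,0,1],0,255],[[0,0,1],0,255]]'; python3 -m crank '[[[0,0,1],0,255],[[0,0,1],0,255],[[0,0,1],0,255]]'; python3 -m crank '[[[0,0,1],0,255],[[0,0,1],0,255],[[0,0,1],0,255]]'
```

```text
time: 29.05
eef_pos: [0.5429, -0.1909, 0.0668]
tcp_rot: [0.044, 0.999, -0.0, 0.0]
contact_force: [0.5, 2.1, 4.3]
opening: 0.321
finger_force: 40.8
time: 29.35
eef_pos: [0.5429, -0.1909, 0.0662]
tcp_rot: [0.044, 0.999, -0.0, 0.0]
contact_force: [-0.5, 2.2, 6.3]
opening: 0.319
finger_force: 40.9
time: 29.65
eef_pos: [0.543, -0.1909, 0.0662]
tcp_rot: [0.044, 0.999, -0.0, -0.0]
contact_force: [-1.8, 4.3, 11.3]
opening: 0.32
finger_force: 41.7
```

```bash
python3 -m crank '[[[0,0,0],0,200],[[0,0,0],0,120],[[0,0,0],0,90],[[0,0,0],0,90],[[0,0,-5],0,90],[[0,0,-30],0,90],[[0,0,-70],0,90],[[0,0,-100],0,90],[[0,0,-100],0,90]]'; python3 - <<'E'
from h import *
go(.50,-.19,.17,85)
c,W=snap('wrist','w8'); z=W[...,2]
rects(W,(z>.085)&(z<.11),'handle',300)
rects(W,(z>.05)&(z<.064),'jigtop',200)
im=c['frame']; cv2.imwrite('pics/w8c.png',cv2.resize(im[130:370,180:440],None,fx=2.5,fy=2.5,interpolation=cv2.INTER_CUBIC))
E
```

```text
time: 30.55
eef_pos: [0.5458, -0.1925, 0.1708]
tcp_rot: [0.044, 0.999, -0.003, 0.005]
contact_force: [0.7, -0.4, 0.3]
opening: 0.649
finger_force: 0.0
shift [45.8 -1.5  0.3] yaw -0.0 now 84.99 tilt 0.63
handle [313. 236.] 2710 rect [ 539.  -189.8] [28.4 33.7] 84.9 zmed 0.0966
jigtop [335. 218.] 1886 rect [ 541.4 -184.1] [50.  44.6] 85.1 zmed 0.0567
jigtop [ 47. 362.] 868 rect [ 636.6 -432.1] [73.2 23.6] 75.2 zmed 0.0567
```

View pics/w8c.png

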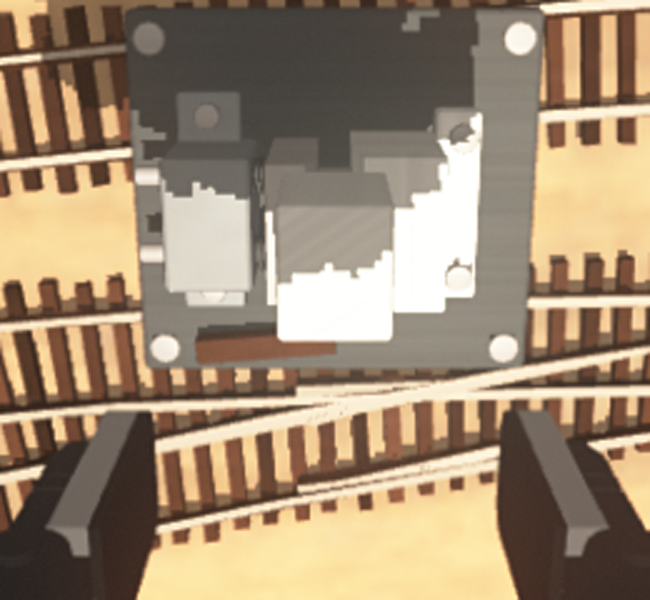

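The thick leaf's handle (crop centre about (335,260)) stands square over the throat. Its top is 39.9 mm above the jig tops, so its shoulders are seated. The brown sleeper at (265,345) is undisturbed and the gripper is clear.

```bash
python3 -c "
from plant import ctrl
print(ctrl.sign_off())"
```

```text
the job is handed in; nothing more can be done
None
```

The thin (6 mm) and middle (8 mm) leaves went in loosely and are back in the rack. The thick (10 mm) leaf dragged at about 4 N and stands fully home in the throat, released, so the throat is about 9 mm wide (job handed in, no verdict returned).

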